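# Let the pull-test winch off to its zero flag

## Task

The pull-test winch with the red knob and red lever was left wound on. Flick its red pawl lever over so that the sprung pawl snaps off the ratchet wheel and stays off, then take its red crank knob and slowly ease the drum back, anticlockwise seen from above, until the knob stands in line with the yellow flag on that winch's base; let go and leave it there with the pawl still off. Do not operate the winch with the blue knob.

Things in the scene. Friction and masses are not known exactly. Their poses are not given: they have to be found in the camera images.
- red_winch: The winch to work on, bolted to the bench: round dark grey base 196 mm across and 12 mm high, on it an upright-axis aluminium drum with a steel 12-tooth ratchet wheel (96 mm across, 40 to 50 mm above the bench) and on top a dark crank arm (top 64 mm above the bench). It stands anywhere within reach, turned up to 0.3 rad about z. Origin: on the drum's axis, at bench height, z up. The pawl sits on its -y side
- red_drum (a joint): Drum angle of the red winch, rad, growing anticlockwise seen from above (letting off). At 0 the crank arm points 0.55 rad anticlockwise of the winch's x axis. With the pawl on, it can be let off by one tooth (0.52 rad) at most. It stops at 3.0, beyond the flag. Friction 0.12 Nm holds it where it is left (about 2 N at the knob)
- red_knob (a point): Centre of the red crank knob: an upright freely spinning round knob, 24 mm in diameter and 40 mm high (65 to 105 mm above the bench), at 60 mm from the drum's axis. The point is 85 mm above the bench; best gripped 90 to 100 mm above the bench
- red_pawl (a joint): Pawl angle of the red winch, rad: 0 to about 0.22 while its nose lies on the wheel, growing anticlockwise seen from above; clear of the teeth beyond 0.25; an over-centre spring pushes it back to the wheel below 0.42 and off to its stop at 0.8 beyond. The lever needs about 4 N
- red_lever (a point): On the axis of the red upright lever peg on the brass pawl, 10 mm below its top: peg 14 mm in diameter, from 49 to 88 mm above the bench, 52 mm from the pawl's pivot. With the pawl at 0 the peg stands 52 mm from the pivot towards the winch's -y; throwing the pawl off moves it on an arc towards the winch's +x (by 37 mm at the stop)
- red_pivot (a point): The upright pivot axis of the red winch's pawl, 42 mm along x and -52 mm along y of the winch, 45 mm above the bench; fixed to the winch
- zero_mark (a point): The point where the red knob's centre must end: 60 mm from the red winch's drum axis towards the yellow flag (a 12 mm wide post with a pointer at 69 to 94 mm from the drum axis, top 46 mm above the bench), 85 mm above the bench. The flag is fixed at 1.8 to 2.5 rad from the winch's x axis
- blue_winch: A like winch with blue knob and blue lever and its own yellow flag; leave it alone. Origin on its drum axis at bench height
- blue_pawl (a joint): Pawl angle of the blue winch, rad, as for the red one
- blue_knob (a point): Centre of the blue crank knob, 85 mm above the bench

How it is judged:
By the outcome, as a careful person would: the job done as asked, in the order asked, and still so for the second after the job is handed in, with the robot touching nothing.
It also fails if it takes over 48 s, if anything falls off the work surface, if the arm or the gripper's body presses on something with over 40 N, if the wrist force passes 120 N, or if a joint passes its speed limit or range.

## Robot

A 7-joint arm with a two-finger parallel gripper is mounted at the origin on the work surface. World frame = base frame: x ahead of the robot, y to its left, z up, the work surface at z = 0. Lengths are in m, angles in rad, forces in N, time in s.
With the tool pointing down it reaches from about 0.425 to 0.925 m from the base axis. Payload 6.8 kg.
Tool frame: the origin (TCP) lies on the centre line of the jaws, within the pads' length; the fingertips stand 17 mm ahead of it and the grasp point (between the pads) lies 2 mm behind it; z points along the fingers, x is the direction in which the jaws open and shut, and the axes are right-handed (so a half turn about z gives the same grasp; the last joint's range is limited). The gripper opens to 85 mm and grips with 20 to 120 N. Pads are 22 mm wide; open, the fingers measure 114 mm over their backs; the gripper's body (76 mm by 85 mm) begins 54 mm behind the grasp point. The pads swing forward as they close: fully open they stand 13 mm farther back than shut.
Start: joints at [-0.108, 0.477, 0.022, 1.555, -0.011, 1.109, -0.083], TCP at [0.675, 0, 0.248] pointing down, gripper open.
Joint ranges: [-2.96, 2.96], [-0.34, 2.1], [-1.41, 1.46], [0.24, 2.44], [-1.37, 4.51], [0.17, 1.92], [-2.96, 2.96]. Speed limits (rad/s): [2.39, 2.39, 3.14, 3.14, 3.14, 3.14, 3.14].

## Interface

Orientations are given as a unit quaternion [w, x, y, z].
In Python, from station import status, read_camera, camera_model, bot gives the robot as it stands.
- The arm moves only by the tool arm_command, never from a script. Its argument "series" is a list of rows, each a list of 3 entries, a list of its own where there are three numbers: the finger opening in mm, from 0 to 85.4, then the shift along the tool's x, y, z in mm, then the turn about the tool's z in rad. In form: [[gripper, [dx, dy, dz], roll], ...]. A call has 1 to 8 rows; each row is the pose to reach, as a shift and turn from the pose commanded when the call began, along the tool's axes at that moment; what a row does not reach only later rows make up. A row lasts 1/8 s, in which the tool goes at most 62.5 mm and 10.7 degrees, less where a joint would pass 70% of its speed; a pose out of reach is approached as far as the arm can. A call with a gripper value outside its range is refused whole. The fingers move at their own pace and stop on an object; "squeeze" is the grip in N (left out, the last holds). Time passes only in rows, so rows that repeat a pose let the fingers close. It gives the time, the measured TCP pose, the force and the opening at its end, in the units of the state.
- status.get_obs(): the state, without advancing time (a new reading comes with each control period).
- read_camera(name): name is "scene" or "side" or "wrist"; returns the picture (420x560x3 uint8, blue, green, red); there is no depth.
- camera_model(name): a dict with "fov_y" (degrees; the focal length in pixels is half the picture's height over the tangent of half this angle, whatever the lens; pixels are square), "cx", "cy" (the principal point, pixels), "R" (3x3) and "t" (3): a world point X has camera coordinates R X + t. Camera axes: x right, y down, z forward; pixel columns grow to the right and rows downward; lengths in m; the calibration is good to about 2 mm. A picture is of the moment at which its call begins: read the wrist's pose just before it. camera_model takes no time and is no camera call; for the wrist camera it gives the pose at the moment of the call.
- bot.hand_in(): hands the job in, once; it reports no verdict.
The state is a dict: "t": time; "q": joint angles; "joint_vel": joint speeds; "joint_torque": joint torques, N m; "eef_pos": TCP position; "tool_rot": TCP orientation; "contact_force": force on the tool from outside, world axes, zero at the start; "torque": the same for the moment, N m; "gripper_width": opening from 0.0 (shut) to 1.0 (fully open).
Only numpy, scipy, OpenCV 4.12 (cv2) and the standard library are available. Lean on these libraries where they do the work, as an engineer would, in place of code of your own. Each camera call takes 0.05 s, during which the arm holds its last target.

## Working session

There is one attempt and no reset: what is moved stays moved. The work goes in short steps, Python scripts to look and compute and a tool call to move; the robot and the scene stay as the last step left them, time stands still between calls to the robot, and variables do not carry over. Pictures are saved under pics/ and viewed, and the job is handed in when it is done.

Besides the shell and the picture viewer there is one more tool, called after "Request:" as a command line: name --argument value ..., lists and objects as JSON in quotes. arm_command: Moves the arm, as the interface text tells. Its arguments: {"type":"object","properties":{"series":{"type":"array"},"squeeze":{"type":"number"}},"required":["series"]}

```bash
ls; mkdir -p pics
python3 - <<'E'
from station import status, read_camera, camera_model, bot
import cv2
o=status.get_obs();print({k:o[k] for k in('t','eef_pos','tool_rot','gripper_width','contact_force')})
for n in("scene","side","wrist"):
    m=camera_model(n);print(n,m)
    cv2.imwrite(f"pics/{n}0.png",read_camera(n))
E
```

```text
pics
{'t': 0.0, 'eef_pos': array([6.74421883e-01, 3.33382934e-06, 2.47318059e-01]), 'tool_rot': array([ 5.48231569e-05,  9.99999562e-01,  1.14565359e-05, -9.33845571e-04]), 'gripper_width': 1.0001904875450145, 'contact_force': array([-0.41406969, -0.18375181, -0.8069142 ])}
scene {'fov_y': 54.45470058915062, 'cx': 276.15441481840077, 'cy': 209.38759633062813, 'R': array([[ 0.36888156,  0.92928531,  0.01884685],
       [ 0.52567189, -0.19185815, -0.82876988],
       [-0.76654775,  0.31562518, -0.5592721 ]]), 't': array([-0.18919756, -0.24322209,  1.1943562 ])}
side {'fov_y': 50.281548905493466, 'cx': 278.9807416554226, 'cy': 210.28639026065596, 'R': array([[-0.97143475, -0.23655924,  0.01882149],
       [-0.14776121,  0.54090523, -0.82800251],
       [ 0.18569101, -0.8071315 , -0.56040842]]), 't': array([0.56022416, 0.15878748, 0.85826636])}
wrist {'fov_y': 59.11607047262631, 'cx': 276.5713301226391, 'cy': 212.6829064535676, 'R': array([[ 9.99996493e-01, -8.51635713e-04, -2.50788640e-03],
       [-7.58171687e-05, -9.55709582e-01,  2.94311381e-01],
       [-2.64745714e-03, -2.94310159e-01, -9.55706295e-01]]), 't': array([-0.67397665, -0.03782754,  0.38146762])}
```

View pics/scene0.png

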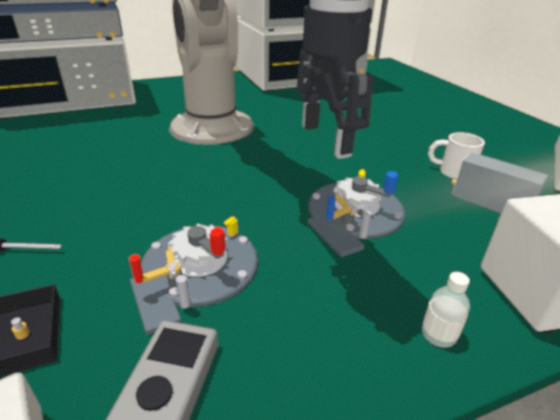

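View pics/side0.png

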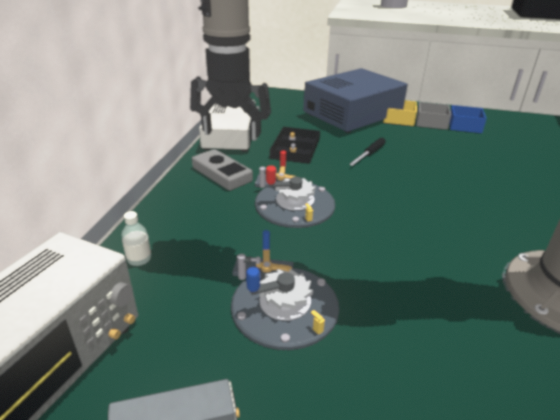

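View pics/wrist0.png

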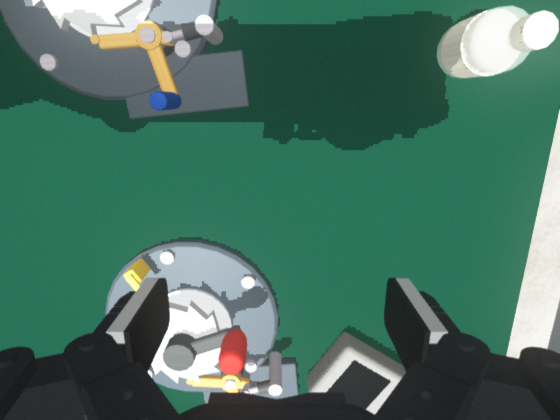

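The scene view shows the red winch at about (200,258), with its lever at (136,268), knob at (217,241) and flag at (232,226). The blue winch is at about (357,200). The side view shows the red winch at (295,198), and the wrist view shows it at lower left. Next I triangulate.

```bash
cat > h.py <<'E'
import numpy as np, cv2
from station import status, read_camera, camera_model, bot
def cam(n):
    m=camera_model(n); f=210/np.tan(np.radians(m['fov_y']/2)); return f,m['cx'],m['cy'],m['R'],m['t']
def ray(n,uv,c=None):
    f,cx,cy,R,t=c or cam(n); d=R.T@np.array([(uv[0]-cx)/f,(uv[1]-cy)/f,1]); return -R.T@t,d/np.linalg.norm(d)
def onz(n,uv,z,c=None):
    o,d=ray(n,uv,c); return o+d*(z-o[2])/d[2]
def tri(a,b):
    A=[];B=[]
    P=[]
    for o,d in(a,b):
        M=np.eye(3)-np.outer(d,d);A.append(M);B.append(M@o)
    X=np.linalg.solve(sum(A),sum(B)); return X,[np.linalg.norm(M@X-q) for M,q in zip(A,B)]
def proj(n,X,c=None):
    f,cx,cy,R,t=c or cam(n); p=R@np.array(X)+t; return np.array([cx+f*p[0]/p[2],cy+f*p[1]/p[2]])
def blobs(im,col,mn=8):
    h=cv2.cvtColor(im,cv2.COLOR_BGR2HSV);H,S,V=cv2.split(h)
    m={'red':((H<6)|(H>172))&(S>170)&(V>70),'yellow':(H>24)&(H<34)&(S>150)&(V>110),'blue':(H>108)&(H<125)&(S>170)&(V>60),'base':(S>15)&(S<110)&(H>95)&(H<125)&(V>30)&(V<150),'brass':(H>12)&(H<24)&(S>110)&(V>90)}[col].astype(np.uint8)
    n,l,s,c=cv2.connectedComponentsWithStats(m)
    return [(tuple(np.round(c[i],1)),tuple(s[i])) for i in range(1,n) if s[i][4]>=mn],l
E
python3 - <<'E'
from h import *
for n in("scene","side","wrist"):
    im=cv2.imread(f"pics/{n}0.png")
    for c in('red','yellow','base'):
        print(n,c,[(tuple(map(float,a)),tuple(map(int,b))) for a,b in blobs(im,c,25 if c!='base' else 400)[0]])
E
```

```text
scene red [((217.2, 241.0), (210, 228, 15, 27, 322)), ((136.1, 267.6), (130, 255, 12, 28, 229))]
scene yellow [((361.5, 173.0), (359, 170, 6, 7, 38)), ((231.3, 225.3), (224, 217, 13, 19, 171))]
scene base [((54.0, 7.4), (0, 0, 117, 19, 1156)), ((335.1, 63.7), (288, 0, 84, 154, 5118)), ((333.9, 224.7), (309, 184, 54, 72, 1714)), ((385.1, 216.7), (367, 189, 37, 49, 997)), ((155.8, 255.6), (142, 234, 30, 38, 501)), ((224.0, 275.3), (187, 235, 70, 72, 2440)), ((155.9, 302.9), (131, 277, 49, 57, 1658)), ((26.1, 316.6), (0, 300, 54, 41, 624))]
side red []
side yellow []
side base [((353.2, 97.8), (304, 68, 103, 64, 4497)), ((293.4, 208.1), (256, 185, 78, 42, 1558)), ((282.5, 315.5), (232, 261, 106, 88, 3812))]
wrist red [((233.9, 356.6), (220, 352, 24, 17, 67))]
wrist yellow []
wrist base [((127.4, 66.3), (0, 0, 249, 119, 12195)), ((226.4, 287.4), (126, 240, 152, 127, 2172)), ((89.6, 384.8), (2, 291, 180, 129, 9077)), ((459.8, 391.9), (367, 334, 186, 86, 7169)), ((12.3, 366.9), (0, 348, 34, 53, 938)), ((335.1, 402.7), (253, 374, 136, 46, 1703))]
```

Run:
```python
from h import *
im=cv2.imread("pics/side0.png");h=cv2.cvtColor(im,cv2.COLOR_BGR2HSV)
for p in((271,176),(283,158),(309,214)): print(p,h[p[1],p[0]])
im=cv2.imread("pics/wrist0.png");h=cv2.cvtColor(im,cv2.COLOR_BGR2HSV)
for p in((233,345),(230,370),(140,272)): print(p,h[p[1],p[0]])
print('knob',tri(ray('scene',(217.2,241)),ray('side',(271,175))))
print('lever',tri(ray('scene',(136.1,267.6)),ray('side',(283,159))))
print('flag',tri(ray('scene',(231.3,225.3)),ray('side',(309,214))))
print('base',onz('scene',(199,264),.012),onz('side',(295,203),.012))
```

```text
(271, 176) [  1 169 164]
(283, 158) [  1 171 161]
(309, 214) [ 23 145 185]
(233, 345) [  1 162 175]
(230, 370) [  2 150 255]
(140, 272) [ 23 160 182]
knob (array([ 0.63278482, -0.14507552,  0.08376275]), [np.float64(9.024497157634192e-05), np.float64(9.024497157642441e-05)])
lever (array([ 0.63132936, -0.26542652,  0.0661074 ]), [np.float64(0.0009184312310851681), np.float64(0.0009184312310853122)])
flag (array([ 0.52872196, -0.09373464,  0.02725943]), [np.float64(0.0015017081751457616), np.float64(0.0015017081751458226)])
base [ 0.59253844 -0.17013412  0.012     ] [ 0.57388613 -0.15092894  0.012     ]
```

Rough positions: winch at about (0.583,-0.160), lever at (0.631,-0.265), knob at (0.633,-0.145). I'll move over for a close overhead view.

Request:
arm_command --series '[[85, [-25, 35, 0], 0], [85, [-50, 70, 0], 0], [85, [-75, 100, 0], 0], [85, [-75, 100, 0], 0], [85, [-75, 100, 0], 0]]'

```text
t: 0.78
eef_pos: [0.6003, -0.0993, 0.2483]
tool_rot: [-0.0, 1.0, 0.0, 0.0]
contact_force: [0.6, 0.2, 0.2]
gripper_width: 0.995
```

Run:
```python
from h import *
import pickle
o=status.get_obs();print(o['t'],o['eef_pos'],o['tool_rot'],o['contact_force'])
c=cam('wrist');im=read_camera('wrist');cv2.imwrite('pics/wrist1.png',im);pickle.dump(c,open('c1.pkl','wb'))
```

```text
0.775 [ 0.60031507 -0.09925262  0.24832383] [-3.27422270e-04  9.99999903e-01  2.42257712e-04  1.66095790e-04] [0.56821278 0.15415559 0.15703527]
```

View pics/wrist1.png

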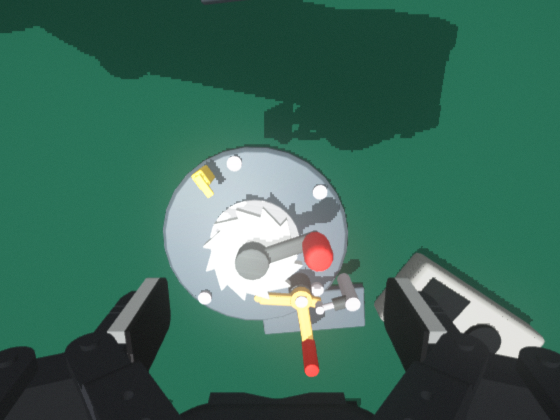

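The picture shows the base disc centred at about (255,235), hub cap (252,263), knob (318,251), lever top (311,371), pivot (302,299) and flag (203,181). I'll fit these metrically.

Run:
```python
from h import *
import pickle
from scipy.optimize import least_squares
c=pickle.load(open('c1.pkl','rb'));im=cv2.imread('pics/wrist1.png')
H,S,V=cv2.split(cv2.cvtColor(im,cv2.COLOR_BGR2HSV))
grn=((H>65)&(H<95)&(S>120))
# radial search for base edge from the centre outward: last non-green
pts=[]
for a in np.radians(np.arange(150,400,4)): # image angle: upper side
    for r in range(70,115):
        u,v=255+r*np.cos(a),235+r*np.sin(a)
        if grn[int(round(v)),int(round(u))] and grn[int(round(v+2*np.sin(a))),int(round(u+2*np.cos(a)))]: pts.append((u,v));break
P=np.array([onz('wrist',p,.012,c) for p in pts])[:,:2]
f=lambda x:np.hypot(*(P-x[:2]).T)-x[2]
s=least_squares(f,[.58,-.16,.098],loss='soft_l1',f_scale=.001);print(len(P),s.x,np.sort(np.abs(s.fun))[[len(P)//2,-5]])
s2=least_squares(lambda x:np.hypot(*(P-x).T)-.098,s.x[:2],loss='soft_l1',f_scale=.001);print(s2.x)
O=s2.x
red=(((H<6)|(H>174))&(S>120)&(V>60)).astype(np.uint8)
n,l,st,ce=cv2.connectedComponentsWithStats(red)
for i in range(1,n):
    if st[i][4]>40: print('red',st[i],ce[i],V[l==i].min(),np.median(V[l==i]),V[l==i].max())
yel=((H>19)&(H<32)&(S>110)&(V>100)).astype(np.uint8)
n,l,st,ce=cv2.connectedComponentsWithStats(yel)
for i in range(1,n):
    if st[i][4]>40:
        print('yel',st[i],ce[i]); 
        if ce[i][1]<220:
            q=onz('wrist',ce[i],.046,c)[:2]-O;print('flag46',np.hypot(*q),np.arctan2(q[1],q[0]))
print('hub',onz('wrist',(252,263),.066,c)-np.r_[O,0])
v=onz('wrist',(302,299),.05,c)[:2]-O;print('pivot',v,np.arctan2(v[1],v[0])-np.arctan2(-52,42),np.hypot(*v))
cv2.imwrite('pics/z1.png',cv2.resize(im[140:400,150:390],None,fx=2.3,fy=2.3,interpolation=cv2.INTER_CUBIC))
```

```text
59 [ 0.5786584  -0.16494263  0.09876671] [0.00062929 0.00722303]
[ 0.57834832 -0.16404619]
red [303 232  30  39 907] [317.08158765 251.53142227] 151 246.0 255
red [302 340  17  37 480] [309.81875    357.93958333] 125 164.0 255
yel [193 165  21  23 177] [205.81355932 174.38983051]
flag46 0.08613170036258345 2.0772399419929544
hub [-0.00044461 -0.00257418  0.066     ]
pivot [ 0.0470487  -0.04883409] 0.08736596149969877 0.06781112623478981
```

View pics/z1.png

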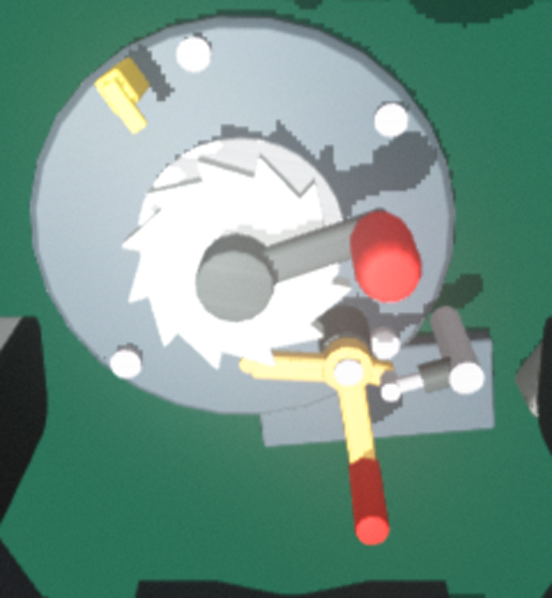

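Run:
```python
from h import *
import pickle
c=pickle.load(open('c1.pkl','rb'));O=np.array([.5785,-.1645])
Z=lambda u,v:(150+u/2.3,140+v/2.3)
k=onz('wrist',Z(388,275),.105,c)[:2];L=onz('wrist',Z(372,530),.088,c)[:2];pv=onz('wrist',Z(348,372),.053,c)[:2]
hub=onz('wrist',Z(236,287),.066,c)[:2]
pol=lambda p:(p,np.hypot(*(p-O)),np.arctan2(*(p-O)[::-1]))
print('knob',pol(k));print('lever',L,L-pv,np.hypot(*(L-pv)));print('piv',pol(pv));print('hub',hub)
for uv in((139,127),(123,106),(107,84)): print('flag',pol(onz('wrist',Z(*uv),.046,c)[:2]))
im=cv2.imread('pics/wrist1.png')
print('tri knob top w/ scene body', )
# centroids in side/scene with looser mask
R={}
for n in('scene','side'):
    H,S,V=cv2.split(cv2.cvtColor(cv2.imread(f'pics/{n}0.png'),cv2.COLOR_BGR2HSV))
    for nm,mk in(('red',((H<6)|(H>174))&(S>120)&(V>60)),('yel',(H>19)&(H<32)&(S>110)&(V>100))):
        q,l,st,ce=cv2.connectedComponentsWithStats(mk.astype(np.uint8))
        for i in range(1,q):
            if st[i][4]>25: print(n,nm,ce[i],st[i])
```

```text
knob (array([ 0.63373656, -0.14562553]), np.float64(0.058372283414287546), np.float64(0.3292636978585451))
lever [ 0.63305165 -0.26583385] [ 0.00850757 -0.05166846] 0.0523641937326199
piv (array([ 0.62454408, -0.21416539]), np.float64(0.0677252400822736), np.float64(-0.8232165505762907))
hub [ 0.57842367 -0.16839564]
flag (array([ 0.5397089 , -0.10807256]), np.float64(0.06847485066154685), np.float64(2.173050474466485))
flag (array([ 0.533835  , -0.09950966]), np.float64(0.07885877061894851), np.float64(2.172917951213288))
flag (array([ 0.52807286, -0.09067395]), np.float64(0.08940459555641593), np.float64(2.1700580715921363))
tri knob top w/ scene body
scene red [217.13333333 240.824     ] [210 227  15  29 375]
scene red [136.11155378 267.82868526] [129 255  14  28 251]
scene yel [21.13592233 85.34951456] [  0  83  44   6 103]
scene yel [50.19230769 82.96153846] [45 82 11  3 26]
scene yel [361.82978723 173.14893617] [359 169   7   9  47]
scene yel [342.12962963 207.98765432] [335 195  19  23 162]
scene yel [231.46524064 225.7540107 ] [224 217  14  19 187]
scene yel [169.36986301 255.53424658] [166 248   8  15  73]
scene yel [177.76923077 267.84615385] [175 263   5   9  26]
scene yel [155.91623037 273.45549738] [144 265  25  17 191]
scene yel [ 20.59393939 331.76363636] [ 11 322  18  18 165]
side red [282.6091954  156.87356322] [280 150   7  15  87]
side red [270.61842105 173.96710526] [266 166  10  18 152]
side yel [402.48073394 114.4       ] [384 101  33  25 545]
side yel [308.6625 213.125 ] [306 205   7  16  80]
side yel [317.73033708 322.16292135] [312 311  12  23 178]
side yel [ 34.74121406 385.82428115] [  0 352  71  68 313]
```

Findings:

| Item | Position or angle |
|---|---|
| Drum axis | (0.5785,-0.1645) |
| Yaw | about 0.07 |
| Flag | 2.172 rad world |
| Knob | 0.33 rad world |
| Pawl | about 0.1 |
| Lever peg | (0.633,-0.266) |
| Lever peg at the stop | about (0.664,-0.248) |

I'll straddle the lever with 40 mm of opening.

Request:
arm_command --series '[[40, [10, 40, 0], 0], [40, [20, 85, 0], 0], [40, [30, 130, 0], 0], [40, [33, 167, 0], 0], [40, [33, 167, 20], 0], [40, [33, 167, 60], 0], [40, [33, 167, 90], 0], [40, [33, 167, 90], 0]]'

```text
t: 1.82
eef_pos: [0.6319, -0.2638, 0.1547]
tool_rot: [-0.002, 1.0, 0.001, -0.003]
contact_force: [-0.1, 0.8, 0.2]
gripper_width: 0.466
```

Run:
```python
from h import *
o=status.get_obs();print(o['t'],o['eef_pos'],o['gripper_width'])
for n in('scene','wrist'):
    im=read_camera(n);cv2.imwrite(f'pics/{n}2.png',im)
```

```text
1.825 [ 0.63187379 -0.26377437  0.15474283] 0.4659778523148395
```

View pics/wrist2.png

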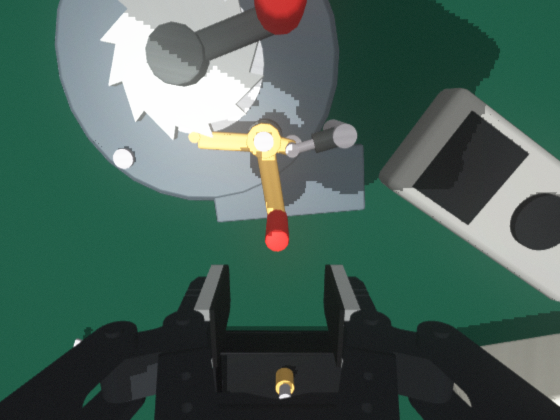

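View pics/scene2.png

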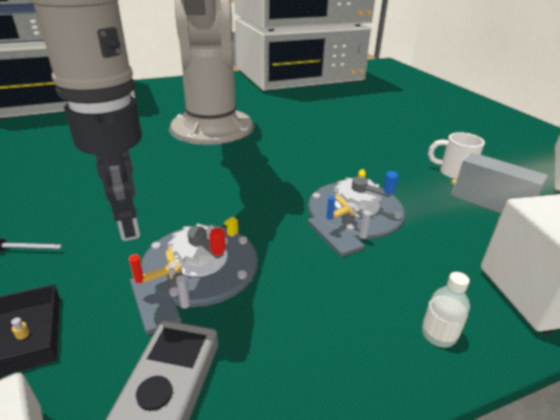

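The wrist view shows the peg top at (277,236), midway between the pads (about 216 and 340). I'll descend.

Request:
arm_command --series '[[40, [0, 0, 30], 0], [40, [0, 0, 60], 0], [40, [0, 0, 80], 0], [40, [0, 0, 80], 0]]'

```text
t: 2.42
eef_pos: [0.6328, -0.2665, 0.0778]
tool_rot: [-0.0, 1.0, 0.0, -0.001]
contact_force: [-1.0, 1.0, 1.0]
gripper_width: 0.466
```

Run:
```python
from h import *
o=status.get_obs();print(o['t'],o['eef_pos'],o['gripper_width'])
for n in('scene','wrist'):
    im=read_camera(n);cv2.imwrite(f'pics/{n}3.png',im if n=='wrist' else cv2.resize(im[150:360,50:330],None,fx=2.5,fy=2.5))
```

```text
2.425 [ 0.63282279 -0.26647331  0.07775223] 0.4660966422231309
```

View pics/wrist3.png

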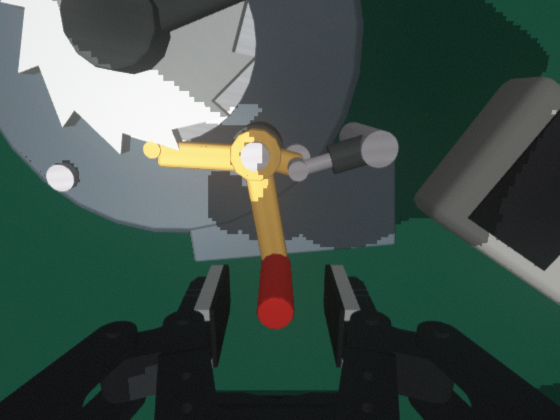

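View pics/scene3.png

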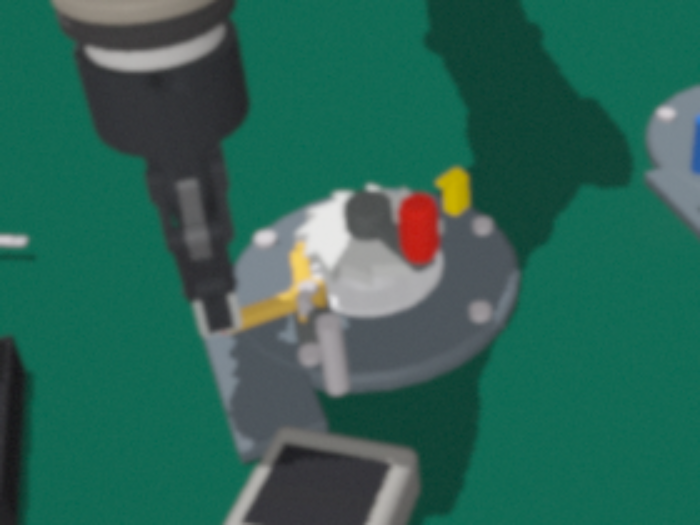

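The peg stands between the pads. I'll push along the arc towards +x.

Request:
arm_command --series '[[40, [8, 0, 0], 0], [40, [14, 0, 0], 0], [40, [20, -1, 0], 0], [40, [26, -3, 0], 0], [40, [32, -6, 0], 0], [40, [38, -10, 0], 0], [40, [39, -11, 0], 0], [40, [39, -11, 0], 0]]'

```text
t: 3.52
eef_pos: [0.6721, -0.2557, 0.0782]
tool_rot: [-0.0, 1.0, 0.0, -0.0]
contact_force: [0.2, 0.9, -0.3]
gripper_width: 0.465
```

Run:
```python
from h import *
o=status.get_obs();print(o['t'],o['eef_pos'],o['gripper_width'],o['contact_force'])
cv2.imwrite(f'pics/wrist4.png',read_camera('wrist'))
```

```text
3.525 [ 0.67209018 -0.25572084  0.07822185] 0.46489824971919946 [ 0.1906132   0.91656023 -0.34377341]
```

View pics/wrist4.png

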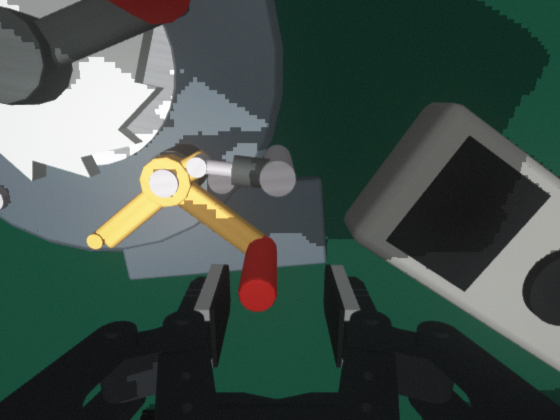

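The pawl has snapped off: the brass arm is swung to its stop, the nose is clear at (95,240), and the peg at (259,290) touches neither pad. I'll lift and hover over the knob.

Request:
arm_command --series '[[40, [0, 0, -30], 0], [40, [0, 0, -70], 0], [50, [-10, -30, -80], 0], [60, [-25, -70, -80], 0], [60, [-38, -110, -80], 0], [60, [-38, -110, -80], 0], [60, [-38, -110, -80], 0]]'

```text
t: 4.45
eef_pos: [0.634, -0.1469, 0.1586]
tool_rot: [0.0, 1.0, -0.0, 0.0]
contact_force: [-0.9, 0.0, 0.4]
gripper_width: 0.705
```

Run:
```python
from h import *
import pickle
o=status.get_obs();print(o['t'],o['eef_pos'],o['gripper_width'],o['contact_force'])
c=cam('wrist');im=read_camera('wrist');cv2.imwrite(f'pics/wrist5.png',im);pickle.dump(c,open('c5.pkl','wb'))
O=np.array([.5785,-.1645])
for a in(0,2.172):
  X=np.r_[O+.06*np.array([np.cos(a),np.sin(a)]),.105]
  print(proj('wrist',X,c))
print(proj('wrist',[.6337,-.1456,.105],c),proj('wrist',[*O,.066],c))
```

```text
4.45 [ 0.63400767 -0.14685346  0.15855986] 0.7052462489146102 [-0.92066074  0.03023237  0.44411899]
[284.77252453 279.42503792]
[ 97.36169471 190.30912122]
[275.79842271 246.89156259] [189.73751949 251.04903625]
```

View pics/wrist5.png

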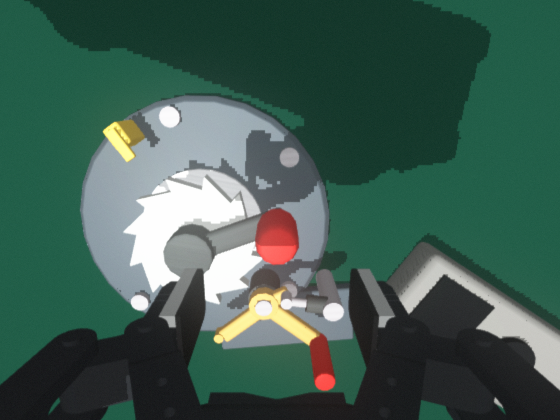

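The knob top at (278,245) and hub at (189,252) match the predictions. I'll descend and grip lightly.

Request:
arm_command --series '[[60, [0, 0, 30], 0], [60, [0, 0, 58], 0], [60, [0, -1, 65], 0], [60, [0, -1, 65], 0], [18, [0, -1, 65], 0], [18, [0, -1, 65], 0], [18, [0, -1, 65], 0], [18, [0, -1, 65], 0]]' --squeeze 25

```text
t: 5.5
eef_pos: [0.6343, -0.1453, 0.0946]
tool_rot: [0.0, 1.0, -0.0, 0.001]
contact_force: [-2.2, 0.4, 7.4]
gripper_width: 0.273
```

Run:
```python
from h import *
o=status.get_obs();print(o['t'],o['eef_pos'],o['gripper_width'],o['contact_force'])
for n in('scene','wrist'):
    im=read_camera(n);cv2.imwrite(f'pics/{n}6.png',im if n=='wrist' else cv2.resize(im[150:360,50:330],None,fx=2.5,fy=2.5))
```

```text
5.5 [ 0.63433848 -0.14532538  0.09455212] 0.2725735709598393 [-2.22441526  0.37647138  7.41319768]
```

View pics/wrist6.png

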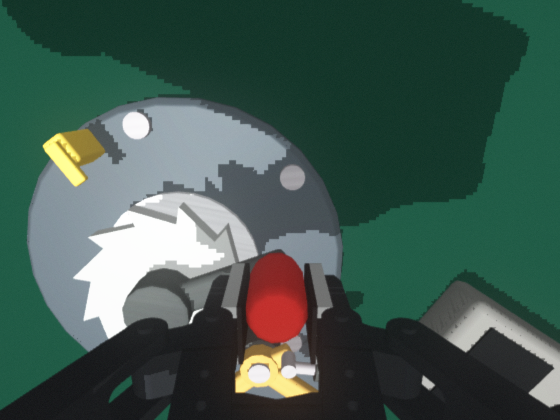

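View pics/scene6.png

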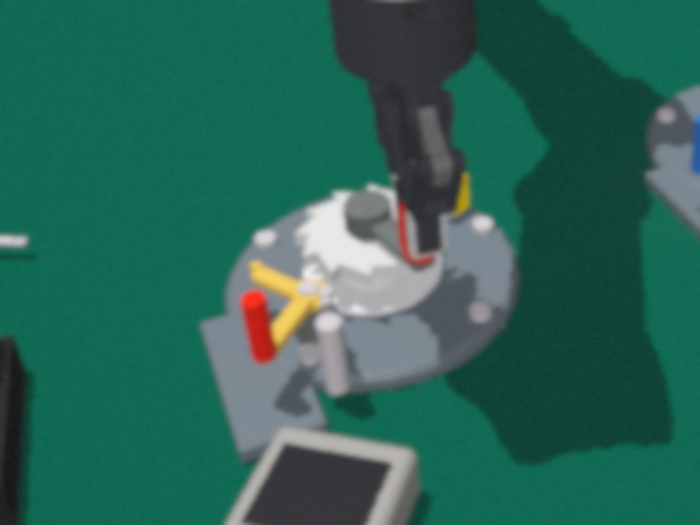

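Gripped (23 mm opening). The scene view shows the pawl still off. I'll compute the arc.

Run:
```python
import numpy as np
th=np.linspace(.331,2.172,33);r=59.5
for k in range(4):
    b=th[8*k]
    print([[round(float(r*(np.cos(t)-np.cos(b))),1),round(float(-r*(np.sin(t)-np.sin(b))),1)] for t in th[8*k+1:8*k+9]])
```

```text
[[-1.2, -3.2], [-2.6, -6.3], [-4.2, -9.4], [-5.9, -12.3], [-7.8, -15.2], [-9.9, -17.9], [-12.1, -20.5], [-14.4, -23.0]]
[[-2.5, -2.3], [-5.1, -4.5], [-7.9, -6.6], [-10.8, -8.4], [-13.7, -10.1], [-16.8, -11.7], [-19.9, -13.0], [-23.1, -14.2]]
[[-3.3, -1.0], [-6.6, -1.8], [-10.0, -2.4], [-13.4, -2.8], [-16.8, -3.0], [-20.2, -3.0], [-23.6, -2.8], [-27.0, -2.4]]
[[-3.4, 0.6], [-6.7, 1.3], [-10.0, 2.3], [-13.2, 3.5], [-16.4, 4.8], [-19.4, 6.3], [-22.4, 8.0], [-25.3, 9.8]]
```

Request:
arm_command --series '[[18, [-1.2, -3.2, -1], 0], [18, [-2.6, -6.3, -1], 0], [18, [-4.2, -9.4, -1], 0], [18, [-5.9, -12.3, -1], 0], [18, [-7.8, -15.2, -1], 0], [18, [-9.9, -17.9, -1], 0], [18, [-12.1, -20.5, -1], 0], [18, [-14.4, -23.0, -1], 0]]'

```text
t: 6.6
eef_pos: [0.6195, -0.1224, 0.0946]
tool_rot: [0.0, 1.0, -0.0, 0.0]
contact_force: [-1.4, -4.2, 4.5]
gripper_width: 0.27
```

Request:
arm_command --series '[[18, [-2.5, -2.3, 0], 0], [18, [-5.1, -4.5, 0], 0], [18, [-7.9, -6.6, 0], 0], [18, [-10.8, -8.4, 0], 0], [18, [-13.7, -10.1, 0], 0], [18, [-16.8, -11.7, 0], 0], [18, [-19.9, -13.0, 0], 0], [18, [-23.1, -14.2, 0], 0]]'

```text
t: 7.6
eef_pos: [0.5967, -0.1087, 0.0946]
tool_rot: [0.001, 1.0, -0.0, 0.001]
contact_force: [0.5, -5.7, 4.3]
gripper_width: 0.275
```

Request:
arm_command --series '[[18, [-3.3, -1.0, 0], 0], [18, [-6.6, -1.8, 0], 0], [18, [-10.0, -2.4, 0], 0], [18, [-13.4, -2.8, 0], 0], [18, [-16.8, -3.0, 0], 0], [18, [-20.2, -3.0, 0], 0], [18, [-23.6, -2.8, 0], 0], [18, [-27.0, -2.4, 0], 0]]'

```text
t: 8.6
eef_pos: [0.5706, -0.1061, 0.0946]
tool_rot: [0.0, 1.0, -0.0, 0.001]
contact_force: [2.3, -6.5, 1.0]
gripper_width: 0.27
```

Run:
```python
from h import *
o=status.get_obs();print(o['t'],o['eef_pos'],o['gripper_width'],o['contact_force'])
cv2.imwrite('pics/wrist7.png',read_camera('wrist'))
```

```text
8.6 [ 0.57060726 -0.10612891  0.09458169] 0.26962481169935565 [ 2.28000132 -6.48561529  1.02404598]
```

View pics/wrist7.png

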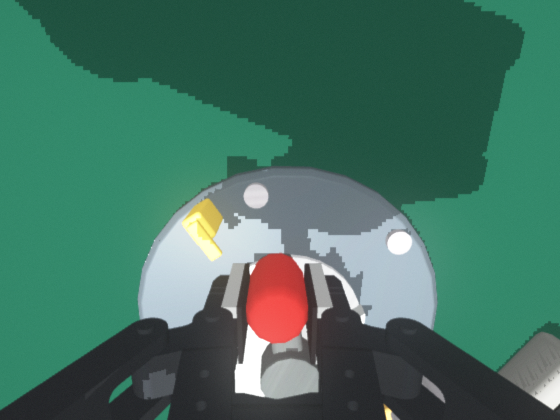

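The side force suggests the axis is about 2 mm farther towards -y, as the hub reading also showed. That puts the target at about (0.545,-0.1165). I'll finish the arc.

Request:
arm_command --series '[[18, [-3.4, 0.8, 0], 0], [18, [-6.7, 1.7, 0], 0], [18, [-10.0, 2.8, 0], 0], [18, [-13.2, 4.1, 0], 0], [18, [-16.4, 5.5, 0], 0], [18, [-19.4, 7.1, 0], 0], [18, [-22.0, 8.6, 0], 0], [18, [-24.0, 10.0, 0], 0]]'

```text
t: 9.65
eef_pos: [0.5459, -0.1151, 0.0946]
tool_rot: [-0.0, 1.0, 0.0, 0.001]
contact_force: [3.1, -1.6, 3.0]
gripper_width: 0.267
```

Run:
```python
from h import *
import pickle
o=status.get_obs();print(o['t'],o['eef_pos'],o['gripper_width'],o['contact_force'])
c=cam('wrist');pickle.dump(c,open('c8.pkl','wb'));im=read_camera('wrist')
cv2.imwrite('pics/wrist8.png',im)
```

```text
9.65 [ 0.5458787  -0.1150883   0.09459126] 0.2674381508117367 [ 3.13683873 -1.62448881  3.02941442]
```

View pics/wrist8.png

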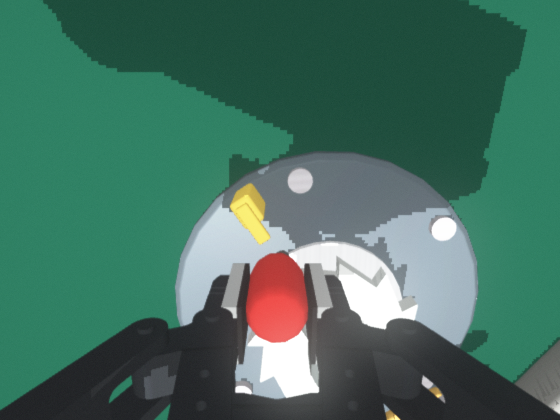

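Now I release, rise and look.

Request:
arm_command --series '[[55, [0, 0, 0], 0], [55, [0, 0, 0], 0], [55, [0, 0, 0], 0], [55, [0, 0, -30], 0], [55, [0, 0, -80], 0], [55, [10, -20, -130], 0], [55, [30, -60, -155], 0], [55, [30, -60, -155], 0]]'

```text
t: 10.7
eef_pos: [0.5778, -0.0509, 0.2516]
tool_rot: [-0.001, 1.0, 0.003, 0.002]
contact_force: [0.4, -0.3, -0.5]
gripper_width: 0.641
```

Request:
arm_command --series '[[55, [0, 0, 0], 0], [55, [0, 0, 0], 0]]'

```text
t: 10.95
eef_pos: [0.5744, -0.0566, 0.2482]
tool_rot: [0.0, 1.0, -0.001, -0.001]
contact_force: [-0.2, 0.3, -0.0]
gripper_width: 0.645
```

Run:
```python
from h import *
import pickle
o=status.get_obs();print(o['t'],o['eef_pos'],o['gripper_width'],o['contact_force'])
c=cam('wrist');pickle.dump(c,open('c9.pkl','wb'));im=read_camera('wrist')
cv2.imwrite('pics/wrist9.png',im);cv2.imwrite('pics/z9.png',cv2.resize(im[180:420,150:400],None,fx=2.4,fy=2.4,interpolation=cv2.INTER_CUBIC))
```

```text
10.95 [ 0.57443826 -0.05657622  0.24820338] 0.6446080608018514 [-0.20301835  0.3269     -0.02811969]
```

View pics/wrist9.png

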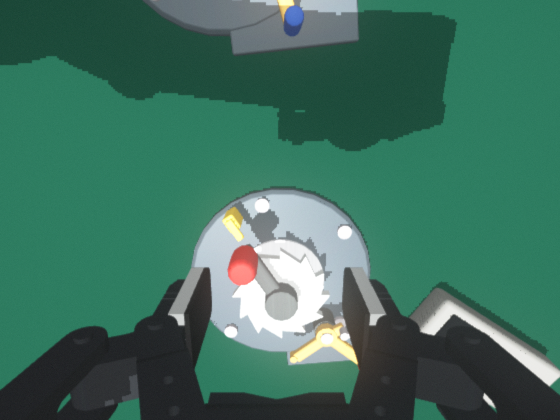

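View pics/z9.png

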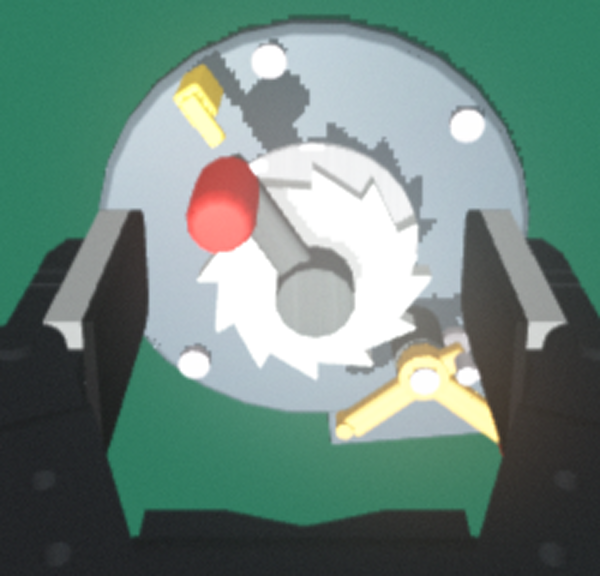

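The knob is roughly in line with the flag and the pawl is off (brass V at lower right). I'll take a closer view to measure the alignment.

Request:
arm_command --series '[[85, [0, 15, 25], 0], [85, [0, 40, 60], 0], [85, [0, 50, 73], 0], [85, [0, 50, 73], 0], [85, [0, 50, 73], 0]]'

```text
t: 11.62
eef_pos: [0.5764, -0.1045, 0.1774]
tool_rot: [-0.0, 1.0, 0.0, 0.001]
contact_force: [-0.5, 0.2, 0.7]
gripper_width: 0.997
```

Run:
```python
from h import *
import pickle
o=status.get_obs();print(o['t'],o['eef_pos'],o['gripper_width'],o['contact_force'])
c=cam('wrist');pickle.dump(c,open('c10.pkl','wb'));im=read_camera('wrist')
cv2.imwrite('pics/wrist10.png',im);cv2.imwrite('pics/z10.png',cv2.resize(im[100:350,140:420],None,fx=2.4,fy=2.4,interpolation=cv2.INTER_CUBIC))
for n in('scene','side'): cv2.imwrite(f'pics/{n}10.png',read_camera(n))
```

```text
11.625 [ 0.57638341 -0.10449279  0.17740185] 0.9969182444347985 [-0.46866508  0.16032954  0.74809277]
```

View pics/z10.png

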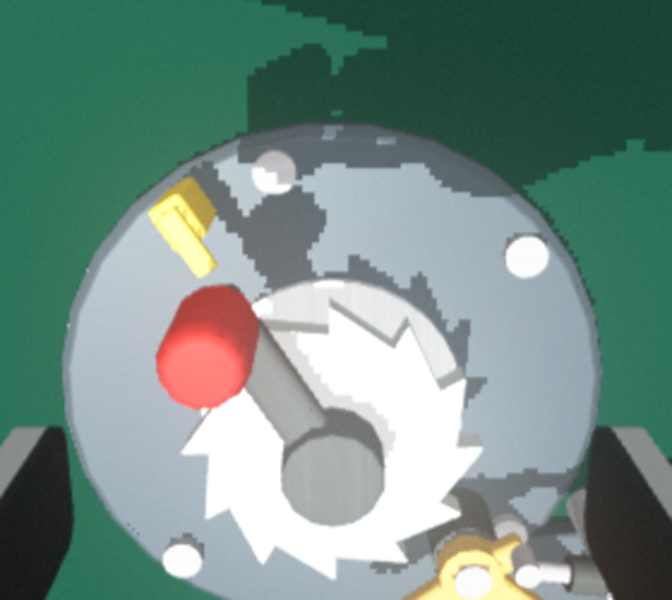

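Run:
```python
from h import *
import pickle
from scipy.optimize import least_squares
c=pickle.load(open('c10.pkl','rb'));im=cv2.imread('pics/wrist10.png')
Z=lambda u,v:(140+(u+.5)/2.4-.5,100+(v+.5)/2.4-.5)
P=lambda u,v,z:onz('wrist',Z(u,v),z,c)[:2]
b=[P(274,172,.016),P(526,256,.016),P(182,558,.016)]
print('bolts',b,'mid12',(b[1]+b[2])/2)
H,S,V=cv2.split(cv2.cvtColor(im,cv2.COLOR_BGR2HSV));grn=((H>65)&(H<95)&(S>120))
pts=[];cx,cy=Z(333,385)
for a in np.radians(np.arange(180,361,4)):
    for r in range(70,135):
        u,v=cx+r*np.cos(a),cy+r*np.sin(a)
        if grn[int(round(v)),int(round(u))]: pts.append((u-.5*np.cos(a),v-.5*np.sin(a)));break
for z in(.010,.012):
    Q=np.array([onz('wrist',p,z,c) for p in pts])[:,:2]
    s=least_squares(lambda x:np.hypot(*(Q-x).T)-.098,[.578,-.165],loss='soft_l1',f_scale=.001);print('O',z,s.x,np.median(abs(s.fun)))
for z in(.064,.066,.068): print('hub',P(333,474,z))
k=P(203,370,.105);kb=P(222,0,.065)
tip=P(205,272,.046);o2=P(180,208,.046);print('knob',k,'tip',tip,'outer',o2,'ptr dir',np.arctan2(*(o2-tip)[::-1]))
for O in([.5785,-.1645],[.5785,-.1665],s.x,(b[1]+b[2])/2):
    f=lambda p:(round(float(np.arctan2(*(p-O)[::-1])),3),round(float(np.hypot(*(p-O))),4))
    print(O,'knob',f(k),'tip',f(tip),'outer',f(o2))
```

```text
bolts [array([ 0.55876268, -0.08352152]), array([ 0.64325291, -0.11220648]), array([ 0.52148439, -0.23043566])] mid12 [ 0.58236865 -0.17132107]
O 0.01 [ 0.57775132 -0.1651826 ] 0.0003775725207516567
O 0.012 [ 0.57776924 -0.16508073] 0.0005660128782248794
hub [ 0.57794457 -0.16726355]
hub [ 0.57793148 -0.16611175]
hub [ 0.57791839 -0.16495996]
knob [ 0.5461053  -0.11525405] tip [ 0.53908037 -0.10856772] outer [ 0.53246517 -0.08866064] ptr dir 1.8916200473678924
[0.5785, -0.1645] knob (2.153, 0.0589) tip (2.185, 0.0684) outer (2.116, 0.0887)
[0.5785, -0.1665] knob (2.135, 0.0606) tip (2.168, 0.0701) outer (2.105, 0.0904)
[ 0.57776924 -0.16508073] knob (2.137, 0.059) tip (2.171, 0.0685) outer (2.106, 0.0888)
[ 0.58236865 -0.17132107] knob (2.145, 0.0668) tip (2.175, 0.0762) outer (2.114, 0.0966)
```

View pics/scene10.png

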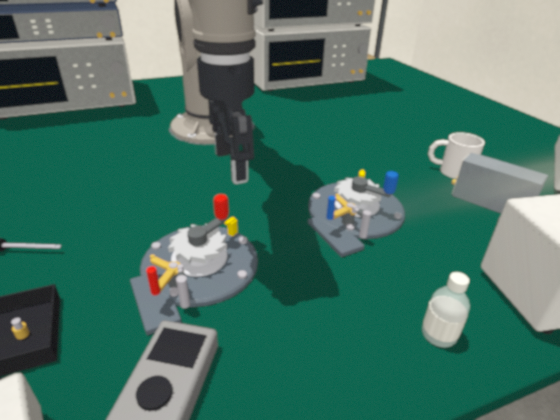

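Run:
```python
import cv2
im=cv2.imread('pics/wrist10.png')
cv2.imwrite('pics/z11.png',cv2.resize(im[165:285,190:260],None,fx=5,fy=5,interpolation=cv2.INTER_NEAREST))
```

```text
(no output)
```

View pics/z11.png

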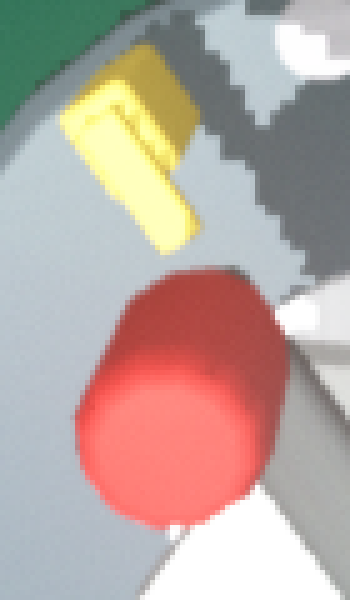

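Run:
```python
from h import *
import pickle
c=pickle.load(open('c10.pkl','rb'));im=cv2.imread('pics/wrist10.png')
Z=lambda u,v:(190+(u+.5)/5-.5,165+(v+.5)/5-.5)
O=np.array([.5779,-.1655])
for nm,uv in(('tip',(183,240)),('mid',(140,179)),('outer',(97,117))):
    p=onz('wrist',Z(*uv),.046,c)[:2];print(nm,p,np.arctan2(*(p-O)[::-1]),np.hypot(*(p-O)))
H,S,V=cv2.split(cv2.cvtColor(im,cv2.COLOR_BGR2HSV))
m=(((H<6)|(H>174))&(S>100)&(V>60)).astype(np.uint8)
q,l,st,ce=cv2.connectedComponentsWithStats(m)
for i in range(1,q):
    if st[i][4]>300 : print(st[i],ce[i])
t=np.linspace(0,2*np.pi,72)
for ang in(2.10,2.135,2.17,2.2):
    k=O+.06*np.array([np.cos(ang),np.sin(ang)])
    h=np.array([proj('wrist',[k[0]+.012*np.cos(a),k[1]+.012*np.sin(a),z],c) for a in t for z in(.065,.105)]).astype(np.float32)
    hull=cv2.convexHull(h);M=cv2.moments(hull)
    print(ang,k,h.min(0),h.max(0),M['m10']/M['m00'],M['m01']/M['m00'],M['m00'])
```

```text
tip [ 0.53987755 -0.10823116] 2.1569013496103473 0.06874174052405686
mid [ 0.534042   -0.09902108] 2.153979803833193 0.07964277405237698
outer [ 0.52833032 -0.08984763] 2.1508391961783433 0.09044574880715679
[ 205  219   43   52 1641] [226.44606947 244.59963437]
[376 364  21  37 440] [385.64772727 380.99545455]
2.1 [ 0.54760923 -0.11370744] [206.07822 211.62143] [251.77701 270.21573] 229.8462652991353 241.57332631735454 2007.3634036922595
2.135 [ 0.54581542 -0.11479912] [203.09706 213.16856] [249.18979 271.89786] 227.02854285879752 243.18085395208638 2015.6220874026185
2.17 [ 0.5440609 -0.1159529] [200.19875 214.79936] [246.66852 273.6702 ] 224.28897887274258 244.8763184995644 2023.9863833356649
2.2 [ 0.54258993 -0.11699022] [197.78333 216.26172] [244.56247 275.2589 ] 222.00760718754674 246.39764652349828 2031.4222978464095
```

Run:
```python
from h import *
O=np.array([.5779,-.1655]);t=np.linspace(0,2*np.pi,72)
for n in('scene','side'):
    H,S,V=cv2.split(cv2.cvtColor(cv2.imread(f'pics/{n}10.png'),cv2.COLOR_BGR2HSV))
    q,l,st,ce=cv2.connectedComponentsWithStats((((H<6)|(H>174))&(S>100)&(V>60)).astype(np.uint8))
    print(n,[(ce[i],st[i].tolist()) for i in range(1,q) if st[i][4]>60])
    c=cam(n)
    for a in(2.10,2.154,2.2): print(a,proj(n,[*(O+.06*np.array([np.cos(a),np.sin(a)])),.085],c))
    q,l,st,ce=cv2.connectedComponentsWithStats(((H>20)&(H<32)&(S>110)&(V>100)).astype(np.uint8))
    print('yel',[(ce[i]) for i in range(1,q) if st[i][4]>60],'flag pred',proj(n,[*(O+.082*np.array([np.cos(2.154),np.sin(2.154)])),.03],c))
```

```text
scene [(array([220.69375, 206.2375 ]), [214, 194, 14, 26, 320]), (array([152.59191176, 279.60661765]), [146, 266, 15, 30, 272])]
2.1 [222.26498867 207.03202523]
2.154 [220.85264868 206.37859716]
2.2 [219.60025965 205.86023122]
yel [array([21.32352941, 85.33333333]), array([341.83660131, 206.8496732 ]), array([231.34554974, 225.62303665]), array([163.6372549 , 269.86928105]), array([ 20.74825175, 331.85314685])] flag pred [230.67282444 226.28795529]
side [(array([268.78021978, 159.20879121]), [266, 152, 7, 17, 91]), (array([305.25433526, 185.58959538]), [301, 177, 11, 19, 173])]
2.1 [304.27389305 186.21557026]
2.154 [305.62221466 186.00547231]
2.2 [306.74542194 185.79665602]
yel [array([402.51470588, 114.38602941]), array([308.60714286, 212.89285714]), array([317.73033708, 322.24157303]), array([ 34.74121406, 385.82428115])] flag pred [308.06946722 211.48621058]
```

View pics/wrist10.png

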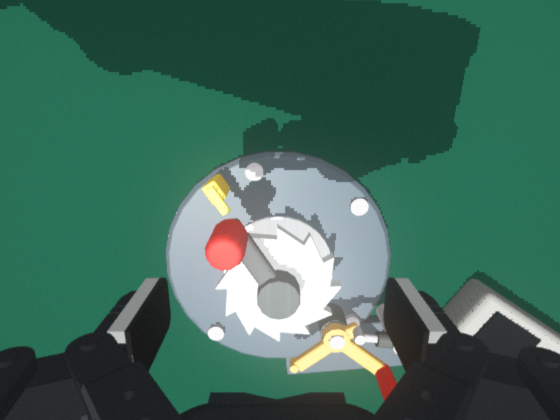

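The scene view puts the knob at 2.16 rad and the side view at 2.14, against 2.154 for the flag. The pawl is off, with its nose clear of the wheel at (297,366), and the arm is clear of the winch. Handing in.

```bash
python3 -c "
from station import bot,status
print(status.get_obs()['contact_force']);print(bot.hand_in())"
```

```text
[ 0.06634268  0.8067505  -0.24779616]
the job is handed in; nothing more can be done
None
```

I flicked the red pawl lever over, and the pawl snapped off the wheel to its stop. I then gripped the red knob and eased the drum anticlockwise in small steps, about 1.8 rad, to the yellow flag. After that I let go, raised the arm clear and handed in at about 12 s. The blue winch was not touched.

- **Knob alignment:** the flag measured 2.154 rad from world x. The knob read about 2.14–2.16 rad in the scene, side and wrist views, within about 1 mm of the line. The least favourable reading, from the arm's position before release, was 2.133 rad, about 1.2 mm short. I left it, as that is inside the 2 mm calibration error.
- **Pawl:** the last pictures show it still off, with its nose clear of the wheel.
- **Forces:** the highest reading between moves was about 7 N, when gripping the knob. It was near zero at hand-in.
- **Checks that disagreed:** the first estimates of the drum axis differed by 2–4 mm, so I re-measured it from a closer view. A midpoint of two base bolts, taken as a cross-check, gave a position several millimetres off. I judged those bolts not to be opposite each other and dropped that reading.

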